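Free the mill's sticky knob and charge the chamber

ROBOT

A 6-joint arm with a two-finger parallel gripper is mounted at the origin on the work surface. World frame = base frame: x ahead of the robot, y to its left, z up, the work surface at z = 0. Lengths are in mm, angles in rad, forces in N, time in s.
With the tool pointing down it reaches from about 300 to 775 mm from the base axis. Payload 14.6 kg.
Tool frame: the origin (TCP) lies on the centre line of the jaws, within the pads' length; the fingertips stand 19 mm ahead of it and the grasp point (between the pads) is the TCP (bot.tip_reach is the distance from the TCP to the fingertips, in mm); y points along the fingers, x is the direction in which the jaws open and shut, and the axes are right-handed (so a half turn about y gives the same grasp; the last joint's range is limited). The gripper opens to 85 mm and grips with 20 to 120 N. Pads are 22 mm wide; open, the fingers measure 114 mm over their backs; the gripper's body (76 mm by 85 mm) begins 54 mm behind the grasp point. The pads swing forward as they close: fully open they stand 13 mm farther back than shut.
Start: joints at [-1.286, 0.3, 1.521, -0, 1.321, -0.067], TCP at [189.516, -516.307, 250.281] pointing down, gripper open.
Joint ranges: [-3.03, 3.03], [-0.79, 2.21], [0.23, 2.52], [-1.04, 4.18], [0, 3.07], [-2.55, 2.55]. Speed limits (rad/s): [2.22, 2.22, 2.57, 3.14, 3.14, 3.14].

INTERFACE

Orientations are given as a unit quaternion [w, x, y, z].
In Python, from rig import bot gives the robot as it stands. Calls block until the motion is done:
- bot.move_to(position, orientation): joint-space move of the TCP to a pose.
- bot.servo_line(position, attitude=None, speed=150, until_force=None): straight line of the TCP; attitude=None keeps the orientation; speed is the mean speed in mm/s. With until_force (N) it stops when the force on the tool has changed by that much, and returns True; else False.
- bot.move_joints(angles): joint-space move.
- bot.move_gripper(opening, grip_force=None): finger opening in mm; grip_force is the grip in N (None keeps the last); returns when the fingers have stopped.
- bot.dwell(seconds).
- bot.ik(position, orientation): joint angles nearest the present ones, or None.
- bot.read_state(): the state.
- bot.read_camera(name): name is "scene" or "top"; returns a dict with "image" (384x512x3 uint8, blue, green, red), "depth" (384x512 float32, mm along the optical axis (not along the pixel's ray), 0 where there is no reading), "fovy" (degrees; the focal length in pixels is half the picture's height over the tangent of half this angle, whatever the lens; pixels are square), "cx", "cy" (the principal point, pixels), "eye" and "attitude" of the camera in the world. Camera axes: x right, y down, z forward; pixel columns grow to the right and rows downward; lengths in mm; the calibration is good to about 2 mm. A picture is of the moment at which its call begins.
A pose or a line that the arm cannot do raises bot.MotionError and nothing moves.
- bot.finish_job(): hands the job in, once; it reports no verdict.
The state is a dict: "clock": time; "joint_positions": joint angles; "qvel": joint speeds; "effort": joint torques, N m; "ee_pos": TCP position; "tool_rot": TCP orientation; "ft_force": force on the tool from outside, world axes, zero at the start; "moment": the same for the moment, N m; "grip_width": finger opening in mm.
Only numpy, scipy, OpenCV 4.12 (cv2) and the standard library are available. Lean on these libraries where they do the work, as an engineer would, in place of code of your own. Each camera call takes 0.05 s, during which the arm holds its last target.

TASK

The blue knob on the bench mill has stuck: break it loose with a short firm clockwise twist and go on turning it to its stop, so that the orange cover slides fully back off the chamber (open the cover only with the knob, do not push the cover itself). Then take the yellow and red cup and empty all six white grinding balls from it into the open chamber. Finally stand the empty cup upright on the bench, leaving the cover open and the other things where they are.

Things in the scene. Friction and masses are not known exactly. Their poses are not given: they have to be found in the camera images.
- mill: White bench mill fixed to the bench, 345 mm long (its x: -145 to +200), 170 wide, 155 tall at the knob. Origin on the bench; x runs from the robot's side to the rear, z up. Grey console at x = -130 to -40, face tilted 25 deg towards -x, with the blue knob in its middle; square steel chamber centred at x = 30; motor housing at x = 94 to 200, 120 mm tall.
- chamber (a point): Centre of the floor of the mill's square open-topped steel chamber, 58 mm above the bench; axes as the mill's. Inside 104 x 104 mm, walls 8 mm, rim 67 mm above this point. Shut at the start by the orange cover, which lies 2 mm above the rim.
- knob_grip (a point): On the blue knob's turning axis, at gripping height, 7 mm below the top of its bar. Bar 53 mm long, 14 thick; a disc 56 mm wide lies 23 mm below this point. Axes turn with the knob: x along the bar, y across it (fingers close along y), z outward along the turning axis, which leans 25 deg from vertical towards the mill's -x.
- knob (a joint): Turn of the knob, rad: 0 shut (start, stuck), grows clockwise seen from outside (about the point's -z), end stop 1.4 = chamber fully open; one grasp does it all. After 0.05 rad of play it needs about 0.3 N m, giving way by 0.3 rad; then it turns freely (0.03 N m). Grip hard (40 N or more) lest the fingers slip. Stays where it is left.
- cover (a point): Centre of the underside of the orange sliding cover, 118 x 118 x 5 mm, top 132 mm above the bench. Geared to the knob: slides 75 mm along the mill's +x per rad of knob, 105 mm in all.
- cup_center (a point): Centre (23 mm above the foot) of the loose yellow and red square cup, 46 mm tall, about 70 g. z out of its mouth. Its +x and -x sides are flat upright red plates, 94 mm long (y), 58 mm apart over the outside: grip across them, along x, at or just above this height. Starts upright on the bench on either side of the mill with six balls in it.
- cup_rim (a point): Centre of the cup's mouth, 46 mm above its foot; axes as the cup's. The yellow walls on its +y and -y sides lean out 30 deg: inside 40 mm apart at the floor (4 mm above the foot), 88 mm at the mouth; inside 52 mm wide along x. Pour over one of these walls, tipping the cup about its x by 80 to 100 deg.
- ball0_center (a point): Centre of a white ceramic grinding ball, 16 mm across, 13 g, at first in the cup.
- ball1_center (a point): Centre of a white ceramic grinding ball, 16 mm across, 13 g, at first in the cup.
- ball2_center (a point): Centre of a white ceramic grinding ball, 16 mm across, 13 g, at first in the cup.
- ball3_center (a point): Centre of a white ceramic grinding ball, 16 mm across, 13 g, at first in the cup.
- ball4_center (a point): Centre of a white ceramic grinding ball, 16 mm across, 13 g, at first in the cup.
- ball5_center (a point): Centre of a white ceramic grinding ball, 16 mm across, 13 g, at first in the cup.
- beaker: Bystander: empty glass beaker, 68 mm wide, 85 mm tall. Origin at its underside. Leave alone.
- amber_bottle: Bystander: amber glass bottle, 64 mm wide, 130 mm tall. Origin at its underside. Leave alone.
- reagent_jar: Bystander: white jar with blue cap, 60 mm wide, 75 mm tall. Origin at its underside. Leave alone.
- vial: Bystander: small glass vial with white cap, 24 mm wide, 45 mm tall. Origin at its underside. Leave alone.
- stopper: Bystander: dark rubber stopper, 30 mm wide, 28 mm tall. Origin at its underside. Leave alone.
- spatula_spoon: Bystander: lab spoon with blue handle, 170 mm long, lying flat. Origin at its underside. Leave alone.

How it is judged:
By the outcome, as a careful person would: the job done as asked, in the order asked, and still so for the second after the job is handed in, with the robot touching nothing.
It also fails if it takes over 72 s, if anything falls off the work surface, if the arm or the gripper's body presses on something with over 40 N, if the wrist force passes 120 N, or if a joint passes its speed limit or range.

## Working session

There is one attempt and no reset: what is moved stays moved. The work goes in short steps, each a Python script; the robot and the scene stay as the last script left them, time stands still between calls to the robot, and variables do not carry over. Pictures are saved under pics/ and viewed, and the job is handed in when it is done.

```bash
mkdir -p pics; ls
cat > h.py <<'E'
import numpy as np,cv2
from rig import bot
from scipy.spatial.transform import Rotation as R
def q2R(q): return R.from_quat([q[1],q[2],q[3],q[0]])
def Rq(r):
    x,y,z,w=(r if isinstance(r,R) else R.from_matrix(r)).as_quat(); return [w,x,y,z]
def cam(n,save=None):
    c=bot.read_camera(n)
    if save: cv2.imwrite('pics/'+save+'.png',c['image']); np.save('pics/'+save+'.npy',c,allow_pickle=True)
    return c
def load(s): return np.load('pics/'+s+'.npy',allow_pickle=True).item()
def att(c):
    a=np.array(c['attitude']); return a if a.shape==(3,3) else q2R(a).as_matrix()
def cloud(c):
    f=192/np.tan(np.radians(c['fovy'])/2); v,u=np.mgrid[0:384,0:512]; d=c['depth']
    p=np.stack([(u-c['cx'])/f*d,(v-c['cy'])/f*d,d],-1)
    return p@att(c).T+np.array(c['eye'])
def proj(c,P):
    f=192/np.tan(np.radians(c['fovy'])/2); p=(np.array(P)-c['eye'])@att(c)
    return p[...,:2]/p[...,2:]*f+[c['cx'],c['cy']]
E
python3 - <<'E'
from h import *
for n in('scene','top'):
    c=cam(n,n+'0'); print(n,c['fovy'],c['cx'],c['cy'],c['eye'],c['attitude'])
    cv2.imwrite(f'pics/{n}0b.png',cv2.resize(c['image'],(800,600),interpolation=cv2.INTER_CUBIC))
print(bot.read_state())
E
```

```text
pics
scene 55.771990155170286 251.88962762140366 194.33169742952686 [1222.73285121 -302.74179967  838.44714284] [-0.33964486  0.7860067   0.46875255 -0.21703891]
top 57.72963170826636 249.71025625398252 190.34507717527762 [ 375.26260101   63.83541122 1078.52346144] [ 0.05498537 -0.70210667  0.70749475 -0.0589408 ]
{'clock': 0.1, 'joint_positions': array([-1.28561222e+00,  3.00413500e-01,  1.52150457e+00, -1.55690797e-05,
        1.32065913e+00, -6.66019736e-02]), 'qvel': array([-0.00082089, -0.00211758, -0.00174645,  0.00080205, -0.00165503,
        0.00159146]), 'effort': array([ 3.03791407e-03, -5.44374382e+01, -3.62370944e+01, -8.55131816e-06,
        3.02274981e-03,  1.65978906e-05]), 'ee_pos': array([ 189.45990303, -516.15138085,  249.78525841]), 'tool_rot': array([ 0.57999344, -0.57956611,  0.40506528, -0.40451557]), 'ft_force': array([0.24098532, 0.25481326, 0.59569362]), 'moment': array([-0.00867404,  0.00858538, -0.06139959]), 'grip_width': 85.58298129358741}
```

View pics/scene0b.png

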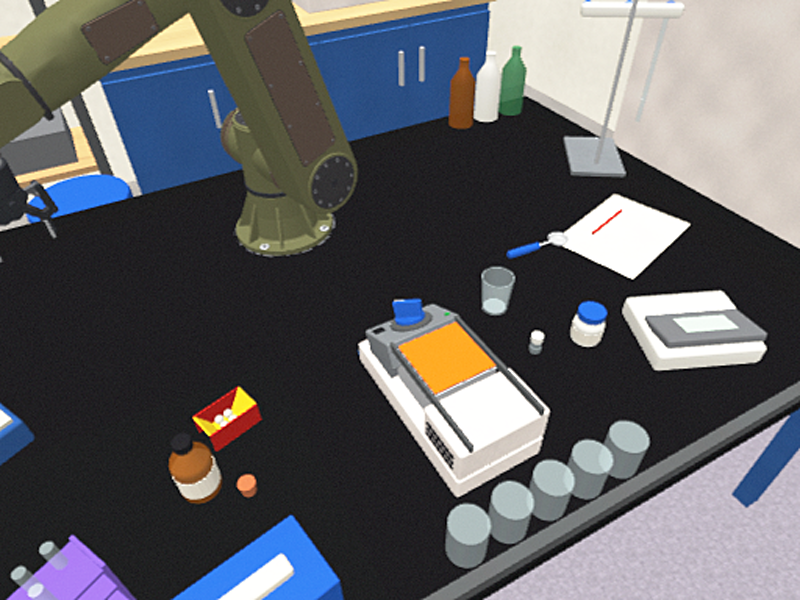

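View pics/top0b.png

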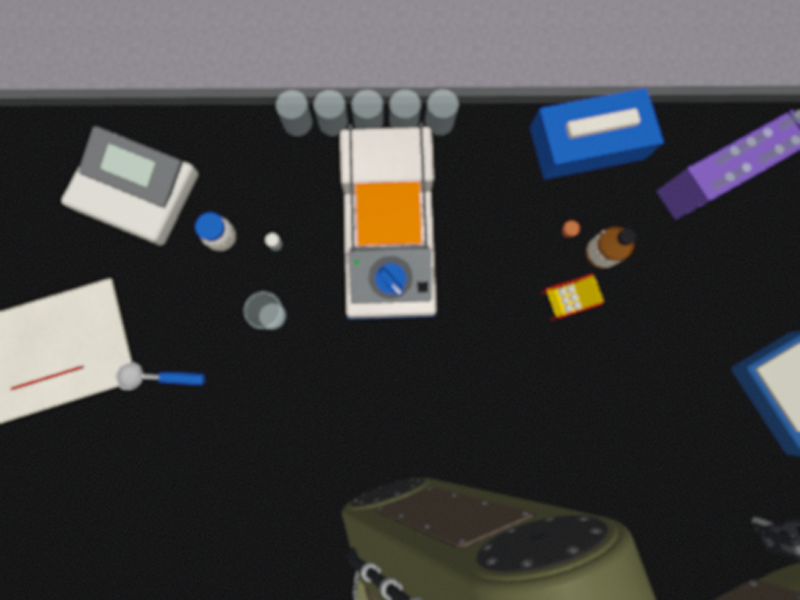

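The mill is near the image centre in both views, cover orange and knob at top-view (390,279 in the 800 px picture). The cup is at (575,297), with the stopper and bottle close by on its far side. Next I measure these.

Run:
```python
from h import *
for n in('scene0','top0'):
    c=load(n); P=cloud(c); hsv=cv2.cvtColor(c['image'],cv2.COLOR_BGR2HSV); H,S,V=cv2.split(hsv)
    z=P[...,2]; ok=c['depth']>0
    box=(P[...,0]>350)&(P[...,0]<900)&(abs(P[...,1])<350)&ok
    org=(H>8)&(H<18)&(S>200)&(V>150)&box&(z>110)&(z<150)
    blu=(H>100)&(H<125)&(S>130)&box&(z>100)&(z<200)&(abs(P[...,1])<200)
    yel=(H>22)&(H<33)&(S>150)&box
    red=((H<5)|(H>174))&(S>150)&box
    for nm,m in(('org',org),('blu',blu),('yel',yel),('red',red)):
        Q=P[m]; 
        if len(Q)==0: print(n,nm,0);continue
        r=cv2.minAreaRect(Q[:,:2].astype(np.float32)); print(n,nm,len(Q),np.median(Q,0).round(1),Q.min(0).round(),Q.max(0).round(),r)
    # motor/mill top
    m=box&(z>100)&(abs(P[...,1])<200)
    Q=P[m]; print('hi',cv2.minAreaRect(Q[:,:2].astype(np.float32)),Q.min(0),Q.max(0))
    m=box&(z>6)&(z<60)&(abs(P[...,1])<150)
    t=c['image']
c=load('top0');u=c['image']
cv2.imwrite('pics/topA.png',cv2.resize(u[75:210,210:290],(480,600*135//100*100//135)[0:1]+(810-240,),interpolation=cv2.INTER_CUBIC))
cv2.imwrite('pics/topB.png',cv2.resize(u[130:215,335:415],(560,595),interpolation=cv2.INTER_CUBIC))
u=load('scene0')['image']
cv2.imwrite('pics/scA.png',cv2.resize(u[185:255,225:325],(800,560),interpolation=cv2.INTER_CUBIC))
cv2.imwrite('pics/scB.png',cv2.resize(u[240:325,100:180],(560,595),interpolation=cv2.INTER_CUBIC))
```

```text
scene0 org 55 [705.7  75.  130.6] [629.   1. 121.] [747. 124. 134.] ((687.46142578125, 62.77275085449219), (117.43850708007812, 122.81510925292969), 1.004105567932129)
scene0 blu 278 [569.6  51.7 135.7] [539. -25. 101.] [803.  90. 161.] ((670.4494018554688, 6.277984619140625), (57.98533630371094, 266.31781005859375), 64.62622833251953)
scene0 yel 245 [ 535.2 -275.8   31. ] [ 471. -350.   -5.] [ 806. -243.   49.] ((638.0697021484375, -297.5629577636719), (106.49296569824219, 335.3866271972656), 89.2705078125)
scene0 red 620 [ 564.8 -299.9   25.5] [ 463. -350.   -4.] [ 589. -242.   48.] ((525.2135009765625, -297.31170654296875), (106.04428100585938, 107.13085174560547), 14.932896614074707)
hi ((696.7959594726562, 58.00370407104492), (321.056884765625, 171.22312927246094), 1.2696632146835327) [536.59206057 -25.12645379 100.00534622] [858.70905644 146.72249247 160.61370741]
top0 org 190 [726.6  66.8 132.2] [629.   5. 129.] [741. 118. 137.] ((685.0375366210938, 61.440921783447266), (111.95038604736328, 111.2874984741211), 1.3017386198043823)
top0 blu 289 [564.6  59.6 131.8] [537.  31. 113.] [593.  85. 162.] ((566.1123046875, 58.27670669555664), (54.65013122558594, 52.44099044799805), 74.60787963867188)
top0 yel 338 [ 548.5 -322.    24.8] [ 508. -347.   -5.] [ 582. -247.   50.] ((545.0579223632812, -297.0995788574219), (50.302024841308594, 95.13832092285156), 16.7102108001709)
top0 red 78 [ 5.716e+02 -2.903e+02  4.000e-01] [ 502. -350.   -4.] [ 600. -243.   43.] ((549.73486328125, -305.44927978515625), (70.67903137207031, 114.43948364257812), 17.046836853027344)
hi ((693.772216796875, 61.953208923339844), (322.9117126464844, 170.96571350097656), 0.654495120048523) [532.33107493 -22.36585117 100.05101361] [855.62893764 148.74248199 162.23428242]
```

```bash
python3 -c "
import cv2,numpy as np
a=cv2.imread('pics/topA.png');b=cv2.imread('pics/topB.png');c=cv2.imread('pics/scA.png');d=cv2.imread('pics/scB.png')
print(a.shape)
f=lambda x,w,h:cv2.resize(x,(w,h))
o=np.vstack([np.hstack([f(a,338,300)*1,f(b,400,300)]),np.hstack([f(c,428,300),f(d,310,300)])]);cv2.imwrite('pics/m1.png',o)"
```

```text
(570, 480, 3)
```

View pics/topA.png

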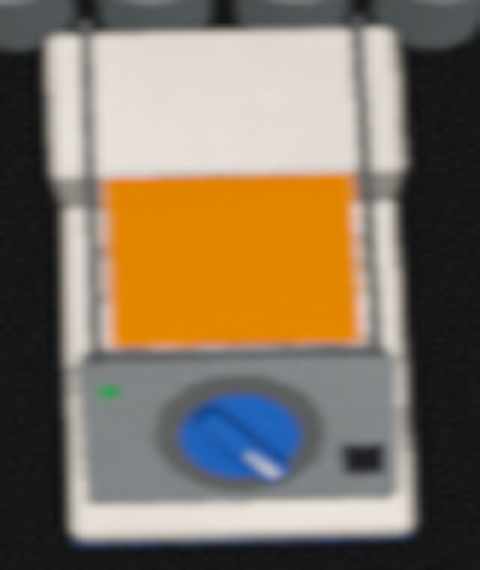

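View pics/topB.png

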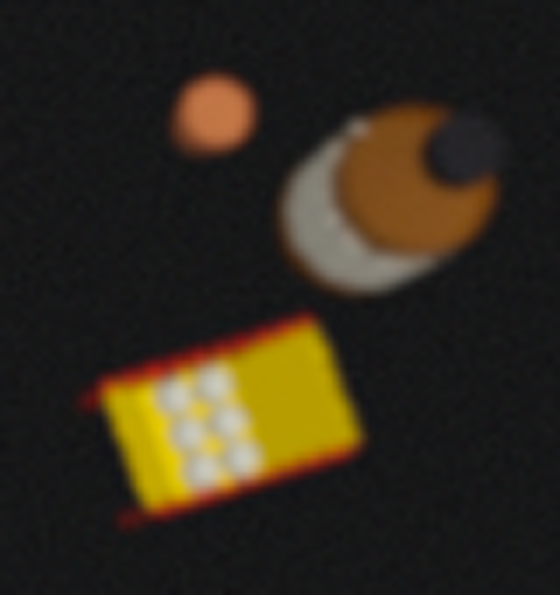

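View pics/scA.png

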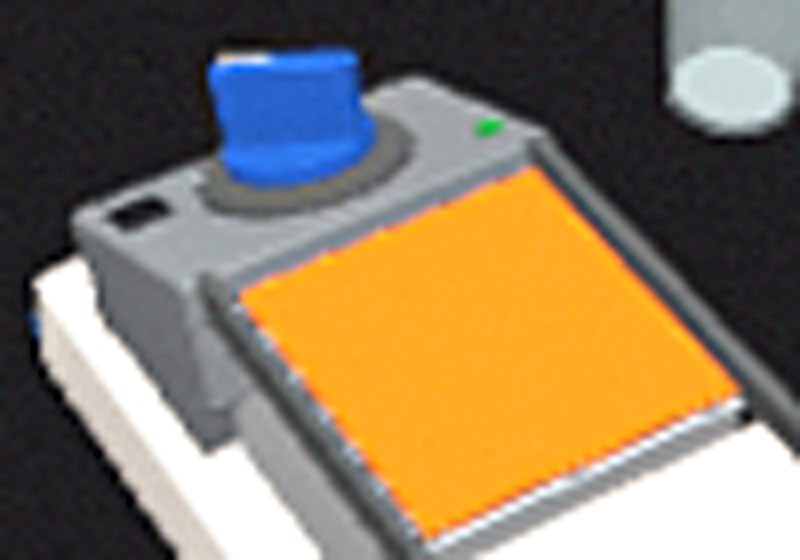

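Run:
```python
from h import *
yaw=np.radians(1.1); O=np.array([656.,61.6,0])
M=R.from_euler('z',yaw)
K=M*R.from_euler('y',-25,degrees=True) # z axis leans to -x
print(K.as_matrix()[:,2])
for n in('scene0','top0'):
    c=load(n); P=cloud(c); hsv=cv2.cvtColor(c['image'],cv2.COLOR_BGR2HSV); H,S,V=cv2.split(hsv)
    L=(P-O)@K.as_matrix()
    b=(c['depth']>0)&(abs(P[...,0]-566)<45)&(abs(P[...,1]-60)<45)&(P[...,2]>60)
    blu=b&(H>100)&(H<125)&(S>130)
    Q=L[blu]; h=np.histogram(Q[:,2],bins=np.arange(60,190,3)); print(n,[(int(e),int(k)) for k,e in zip(*h) if k])
    z1=np.percentile(Q[:,2],99)
    gray=b&(S<60)&(V>90)&(V<180); print('console plane', np.percentile(L[gray][:,2],[10,50,90]))
    T=Q[Q[:,2]>z1-12]; print(len(T),T.mean(0),cv2.minAreaRect(T[:,:2].astype(np.float32)))
    T=Q[Q[:,2]>z1-6]; print(len(T),T.mean(0),cv2.minAreaRect(T[:,:2].astype(np.float32)))
    T=Q[Q[:,2]<z1-18]; print('disc',len(T),cv2.minAreaRect(T[:,:2].astype(np.float32)), T.min(0),T.max(0))
c=load('top0');cv2.imwrite('pics/k1.png',cv2.resize(c['image'][160:200,230:270],(600,600),interpolation=cv2.INTER_CUBIC))
c=load('scene0');cv2.imwrite('pics/k2.png',cv2.resize(c['image'][185:215,245:285],(800,600),interpolation=cv2.INTER_CUBIC))
```

```text
[-0.42254038 -0.00811319  0.90630779]
scene0 [(141, 5), (144, 15), (147, 20), (150, 55), (153, 16), (156, 20), (159, 15), (162, 19), (165, 16), (168, 19), (171, 20), (174, 16), (177, 20), (180, 20)]
console plane [136.4559924  139.24485555 143.32540154]
84 [-24.01089166  -5.74377786 176.32460989] ((-25.759990692138672, -6.637514114379883), (51.78604507446289, 13.66718864440918), 45.6599235534668)
48 [-23.8435701   -4.50674292 179.06837937] ((-27.23834228515625, -5.143682479858398), (51.45109939575195, 12.198636054992676), 39.07543182373047)
disc 157 ((-20.948774337768555, -2.854053497314453), (58.49470138549805, 42.262516021728516), 79.61292266845703) [-45.79127372 -31.69810708 141.59823592] [ -1.45367238  29.72390031 163.21752304]
top0 [(141, 4), (144, 1), (147, 10), (150, 124), (153, 53), (156, 3), (159, 5), (162, 4), (165, 1), (168, 6), (171, 4), (174, 3), (177, 16), (180, 43), (183, 11), (186, 1)]
console plane [136.55667283 139.61083793 145.24741533]
76 [-23.07686569   3.50102982 180.97903492] ((-28.26675033569336, -0.17171478271484375), (49.1134033203125, 14.344959259033203), 39.69202423095703)
65 [-23.06762061   4.03227612 181.75768015] ((-28.369909286499023, -0.2918052673339844), (48.80125427246094, 14.291908264160156), 39.69202423095703)
disc 205 ((-28.118440628051758, -0.9037361145019531), (50.411678314208984, 53.509613037109375), 32.61077880859375) [-55.75560133 -28.62841044 142.92322788] [ -2.65304811  24.8949303  165.30751375]
```

View pics/k1.png

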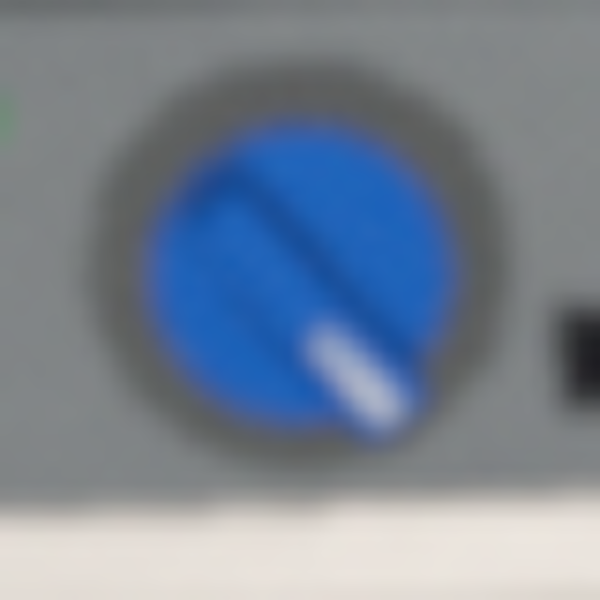

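View pics/k2.png

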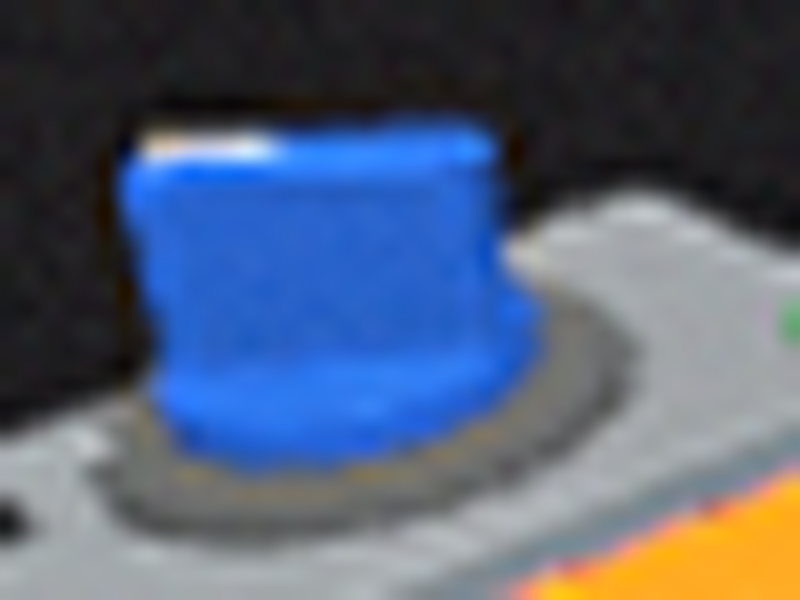

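```bash
cat >> h.py <<'E'
yaw=np.radians(1.1); O=np.array([656.,61.6,0])
M=R.from_euler('z',yaw); K=M*R.from_euler('y',-25,degrees=True)
kg=O+K.as_matrix()@np.array([-28.3,0,174.])
def tool(jaw,fwd):  # tool x = jaw, y = fwd
    x=np.array(jaw,float);y=np.array(fwd,float);y/=np.linalg.norm(y);x-=y*(x@y);x/=np.linalg.norm(x)
    return R.from_matrix(np.stack([x,y,np.cross(x,y)],1))
def knobR(turn,flip=1,a0=np.radians(40)):
    a=a0-turn+np.pi/2; k=K.as_matrix()
    return tool(flip*(k@[np.cos(a),np.sin(a),0]),-k[:,2])
E
python3 - <<'E'
from h import *
print('kg',kg,bot.tip_reach,q2R(bot.read_state()['tool_rot']).as_matrix().round(2))
for fl in(1,-1):
    for t in(0,.7,1.45):
        j=bot.ik(list(kg),Rq(knobR(t,fl))); print('knob',fl,t,None if j is None else np.round(j,2))
cup=np.array([545,-297,23.]);a=np.radians(16.7)
for fl in(1,-1):
    j=bot.ik(list(cup),Rq(tool([fl*np.cos(a),fl*np.sin(a),0],[0,0,-1])));print('cup',fl,None if j is None else np.round(j,2))
C=O+M.as_matrix()@[28,0,0]
m=M.as_matrix()
for s in(1,-1): # tool pointing s*y
  for fl in(1,-1):
    for th in(0,60,95):
        t=np.radians(th); f=s*np.sin(t)*m[:,1]-np.cos(t)*np.array([0,0,1])
        j=bot.ik([C[0],C[1]+s*30,210],Rq(tool(fl*m[:,0],f)));print('pour y',s,fl,th,None if j is None else np.round(j,2))
for fl in(1,-1):
    for th in(0,60,95):
        t=np.radians(th); f=np.sin(t)*m[:,0]-np.cos(t)*np.array([0,0,1])
        j=bot.ik([C[0]+30,C[1],220],Rq(tool(fl*m[:,1],f)));print('pour x',fl,th,None if j is None else np.round(j,2))
# bystanders near the cup
for n in('scene0','top0'):
    c=load(n);P=cloud(c);z=P[...,2]
    for lo,hi in((6,30),(30,60),(60,90),(90,140)):
        m_=(c['depth']>0)&(z>lo)&(z<hi)&(P[...,0]>500)&(P[...,0]<720)&(P[...,1]<-220)&(P[...,1]>-420)
        k,lab,st,ce=cv2.connectedComponentsWithStats(m_.astype(np.uint8))
        for i in range(1,k):
            if st[i,4]>8: Q=P[lab==i]; print(n,lo,hi,st[i,4],Q.min(0).round(),Q.max(0).round())
E
```

```text
kg [556.83419051  59.69591919 145.73745814] 19.0 [[ 0.34 -0.    0.94]
 [-0.94  0.    0.34]
 [-0.   -1.    0.  ]]
knob 1 0 [ 0.05  0.27  1.88 -0.02  0.55 -2.23]
knob 1 0.7 [ 0.05  0.27  1.88 -0.02  0.55 -1.53]
knob 1 1.45 [ 0.05  0.27  1.88 -0.02  0.55 -0.78]
knob -1 0 [ 0.05  0.27  1.88 -0.02  0.55  0.92]
knob -1 0.7 [ 0.05  0.27  1.88 -0.02  0.55  1.62]
knob -1 1.45 [ 0.05  0.27  1.88 -0.02  0.55  2.37]
cup 1 [-0.56  0.72  1.47 -0.    0.95 -0.85]
cup -1 [-0.56  0.72  1.47 -0.    0.95  2.29]
pour y 1 1 0 [ 0.08  0.65  1.11 -0.    1.38  0.06]
pour y 1 1 60 [-0.2   0.77  1.18  1.01  1.56 -0.44]
pour y 1 1 95 [-0.24  0.95  1.19  1.5   1.84 -0.57]
pour y 1 -1 0 None
pour y 1 -1 60 None
pour y 1 -1 95 None
pour y -1 1 0 [-0.01  0.64  1.13 -0.    1.38 -0.03]
pour y -1 1 60 [ 0.27  0.82  1.1  -1.    1.61  0.42]
pour y -1 1 95 None
pour y -1 -1 0 None
pour y -1 -1 60 None
pour y -1 -1 95 None
pour x 1 0 [ 0.04  0.71  0.99 -0.    1.44 -1.55]
pour x 1 60 [0.04 0.41 1.74 3.5  0.06 1.22]
pour x 1 95 [0.04 0.6  1.86 3.17 0.97 1.55]
pour x -1 0 [ 0.04  0.71  0.99 -0.    1.44  1.59]
pour x -1 60 [ 
[... 274 characters left out ...]
4. -404.    6.] [ 674. -341.   30.]
scene0 6 30 124 [ 672. -321.    6.] [ 702. -294.   30.]
scene0 30 60 419 [ 506. -352.   30.] [ 588. -246.   49.]
scene0 30 60 197 [ 641. -404.   31.] [ 674. -340.   60.]
scene0 60 90 321 [ 623. -404.   60.] [ 674. -341.   90.]
scene0 90 140 388 [ 625. -397.   90.] [ 667. -349.  132.]
top0 6 30 63 [ 671. -318.    6.] [ 697. -291.   30.]
top0 6 30 64 [ 607. -376.    6.] [ 667. -338.   29.]
top0 6 30 304 [ 511. -336.    6.] [ 578. -259.   30.]
top0 30 60 84 [ 607. -377.   31.] [ 660. -337.   60.]
top0 30 60 229 [ 503. -349.   30.] [ 584. -244.   51.]
top0 60 90 178 [ 608. -396.   60.] [ 667. -338.   90.]
top0 90 140 263 [ 614. -394.   90.] [ 665. -344.  134.]
```

Run:
```python
from h import *
Z=K.as_matrix()[:,2]; q=Rq(knobR(0))
bot.move_gripper(45)
bot.move_to(list(kg+100*Z),q)
bot.servo_line(list(kg+40*Z),speed=200)
cam('scene','s1');cam('top','t1')
s=bot.read_state();print(s['clock'],s['ee_pos'],kg+40*Z,s['ft_force'],s['grip_width'])
c=load('s1');cv2.imwrite('pics/s1c.png',cv2.resize(c['image'][150:250,205:325],(720,600),interpolation=cv2.INTER_CUBIC))
c=load('t1');cv2.imwrite('pics/t1c.png',cv2.resize(c['image'][130:230,190:310],(720,600),interpolation=cv2.INTER_CUBIC))
```

```text
3.475 [540.12926576  59.25143906 183.40821745] [539.93257538  59.3713916  181.98976962] [-0.09890304 -0.77646969 -0.10141689] 45.02819932620674
```

View pics/s1c.png

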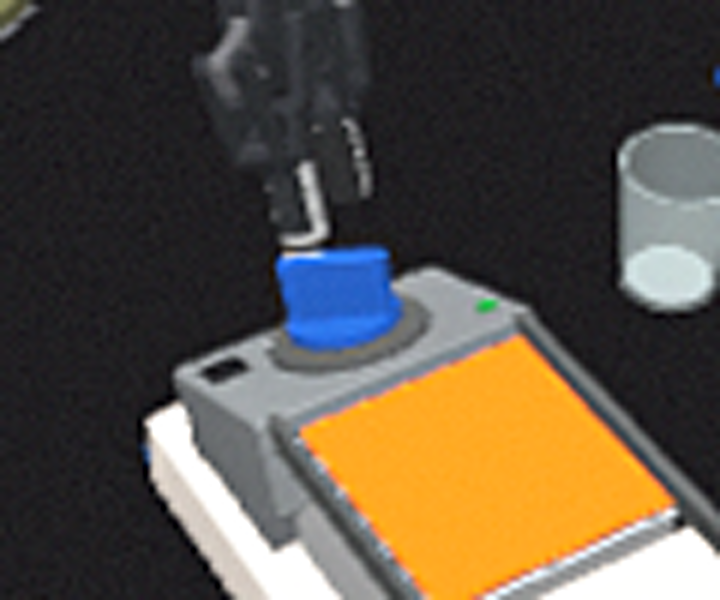

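View pics/t1c.png

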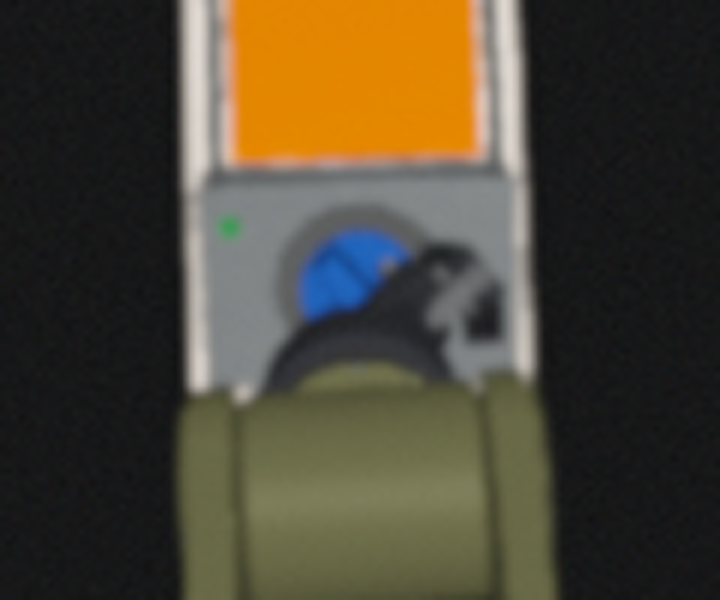

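Fingers straddle the bar at 40 mm stand-off in both views (bar at scene crop (335,260)), so I go on to the grasp.

Run:
```python
from h import *
Z=K.as_matrix()[:,2]
def st(t):
    s=bot.read_state();print(t,round(s['clock'],2),s['ee_pos'].round(1),s['ft_force'].round(1),s['moment'].round(2),round(s['grip_width'],1))
p=list(kg+1*Z)
r=bot.servo_line(p,speed=60,until_force=12);print('contact',r)
st('at'); print(p)
bot.move_gripper(5,grip_force=90); st('grip')
F=bot.read_state()['ft_force']; print(np.linalg.norm(F))
cam('scene','s2')
c=load('s2');cv2.imwrite('pics/s2c.png',cv2.resize(c['image'][150:250,205:325],(720,600),interpolation=cv2.INTER_CUBIC))
```

```text
contact False
at 4.28 [556.5  59.7 146.8] [0.1 0.  0.4] [ 0.04  0.16 -0.02] 44.5
[np.float64(556.4116501307919), np.float64(59.687805995529644), np.float64(146.64376592415195)]
grip 4.67 [557.2  58.7 147.9] [  1.4 -10.8   5.6] [-1.5  -0.18 -0.64] 12.2
12.28482324098739
```

View pics/s2c.png

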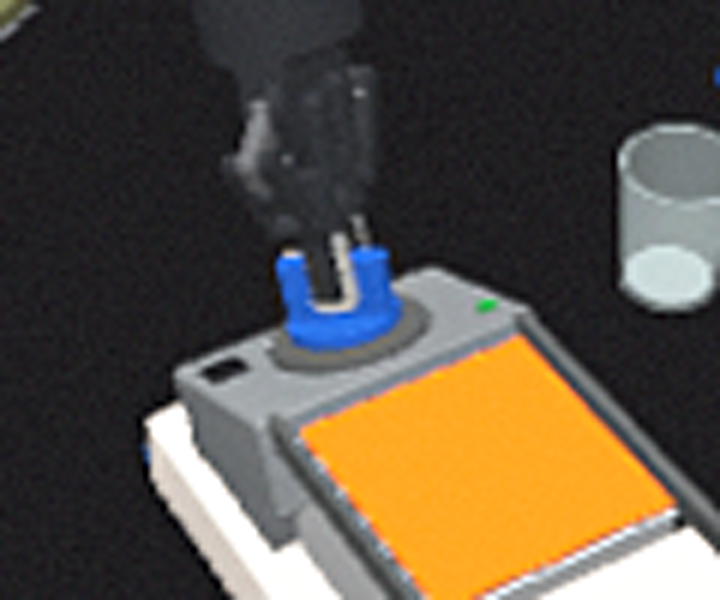

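Run:
```python
from h import *
Z=K.as_matrix()[:,2]
def st(t):
    s=bot.read_state();rr=q2R(s['tool_rot']);turn=(rr*knobR(0).inv()).as_rotvec()@-Z
    print(t,round(s['clock'],2),s['ee_pos'].round(1),s['ft_force'].round(1),s['moment'].round(2),round(s['grip_width'],1),'turn',round(turn,3))
p=kg+1*Z+np.array([.8,-1.,0.4])
for t in(0.1,.2,.35,.5):
    bot.servo_line(list(p),Rq(knobR(t)),speed=100); st(t)
cam('top','t3')
c=load('t3');cv2.imwrite('pics/t3c.png',cv2.resize(c['image'][75:210,190:310],(533,600),interpolation=cv2.INTER_CUBIC))
```

```text
0.1 4.97 [557.5  58.4 148. ] [-3.8 -4.3  7. ] [-0.54  0.47 -0.21] 12.1 turn 0.101
0.2 5.22 [557.6  58.2 148. ] [-2.1 -4.1  6.7] [-0.78  0.26 -0.27] 12.3 turn 0.201
0.35 5.52 [557.7  57.9 148.1] [-1.  -8.1  5.3] [-1.19  0.1  -0.49] 12.0 turn 0.351
0.5 5.82 [557.9  57.6 148.2] [ -0.7 -11.7   4.5] [-1.54 -0.11 -0.69] 12.4 turn 0.501
```

View pics/t3c.png

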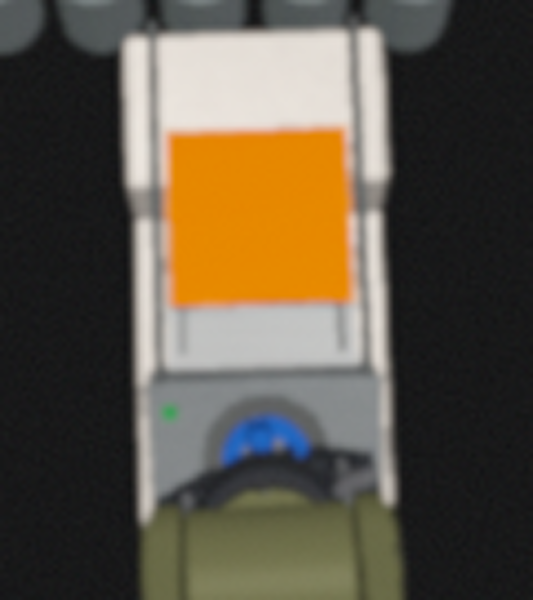

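The cover has slid back about 37 mm, in step with the knob. I continue to the stop.

Run:
```python
from h import *
Z=K.as_matrix()[:,2]
def st(t):
    s=bot.read_state();rr=q2R(s['tool_rot']);turn=(rr*knobR(0).inv()).as_rotvec()@-Z
    print(t,round(s['clock'],2),s['ee_pos'].round(1),s['ft_force'].round(1),s['moment'].round(2),(s['moment']@Z).round(2),round(s['grip_width'],1),'turn',round(turn,3))
p=kg+1*Z+np.array([1.2,-2.2,0.9])
for t in(.75,1.0,1.25,1.4,1.43):
    bot.servo_line(list(p),Rq(knobR(t)),speed=100); st(t)
c=cam('top','t4')
P=cloud(c); hsv=cv2.cvtColor(c['image'],cv2.COLOR_BGR2HSV); H,S,V=cv2.split(hsv)
org=(H>8)&(H<18)&(S>200)&(V>150)&(P[...,2]>110)&(P[...,2]<150)
print(cv2.minAreaRect(P[org][:,:2].astype(np.float32)))
cv2.imwrite('pics/t4c.png',cv2.resize(c['image'][75:210,190:310],(533,600),interpolation=cv2.INTER_CUBIC))
```

```text
0.75 6.27 [558.   56.8 148.2] [-0.  -6.6  2.1] [-0.8  -0.09 -0.31] 0.05 12.2 turn 0.751
1.0 6.67 [558.   56.3 148.2] [ -1.1 -12.9   3. ] [-1.68 -0.02 -0.78] 0.0 12.3 turn 1.001
1.25 7.07 [557.8  55.7 148.1] [ -2.5 -19.1   4.3] [-2.58  0.22 -1.21] -0.0 12.4 turn 1.251
1.4 7.37 [557.7  55.5 148.1] [ -4.4 -22.1   4.3] [-3.13  0.38 -1.3 ] 0.14 12.1 turn 1.401
1.43 7.62 [557.7  55.4 148.1] [ -4.4 -21.4   5. ] [-3.75  0.33 -0.27] 1.34 12.3 turn 1.428
((790.483642578125, 62.813053131103516), (115.80072784423828, 109.1923599243164), 2.117804527282715)
```

View pics/t4c.png

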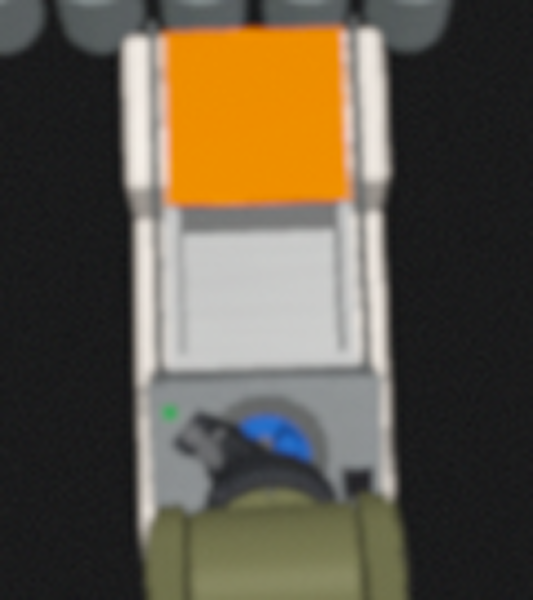

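Run:
```python
from h import *
Z=K.as_matrix()[:,2]
def st(t):
    s=bot.read_state();print(t,round(s['clock'],2),s['ee_pos'].round(1),s['ft_force'].round(1),round(s['grip_width'],1))
p=kg+1*Z+np.array([1.2,-5.,0.9])
bot.servo_line(list(p),Rq(knobR(1.415)),speed=100); st('relax')
bot.move_gripper(40); st('open')
bot.servo_line(list(p+90*Z),speed=200)
a=np.radians(16.7); cup=np.array([545.5,-297.7,0])
Q=tool([np.cos(a),np.sin(a),0],[0,0,-1])
bot.move_to(list(cup+[0,0,200]),Rq(Q)); bot.move_gripper(85)
c=cam('top','t5'); d=cam('scene','s5'); st('up')
cv2.imwrite('pics/t5c.png',cv2.resize(c['image'][75:210,190:310],(533,600),interpolation=cv2.INTER_CUBIC))
cv2.imwrite('pics/s5c.png',cv2.resize(d['image'][150:350,90:357],(800,600),interpolation=cv2.INTER_CUBIC))
P=cloud(c);m=(abs(P[...,2]-58)<6)&(abs(P[...,0]-686)<80)&(abs(P[...,1]-60)<80)
print('floor',m.sum(),P[m].min(0),P[m].max(0),cv2.minAreaRect(P[m][:,:2].astype(np.float32)))
hsv=cv2.cvtColor(c['image'],cv2.COLOR_BGR2HSV); H,S,V=cv2.split(hsv)
org=(H>8)&(H<18)&(S>200)&(V>150)&(P[...,2]>110)&(P[...,2]<150)
print(cv2.minAreaRect(P[org][:,:2].astype(np.float32)))
```

```text
relax 7.92 [557.5  54.8 148.2] [-6.6  0.2  7.1] 12.3
open 8.3 [557.6  54.7 147.6] [ 0.6 -0.3  0.1] 39.8
up 10.85 [ 545.5 -297.7  200. ] [ 0.4  0.1 -0.4] 84.9
floor 987 [647.33570061 -18.16022348  52.03243943] [751.57525342 137.98855324  63.63611184] ((699.1820068359375, 59.79051971435547), (104.24662017822266, 155.9882049560547), 0.245237335562706)
((790.4375, 62.7803955078125), (117.01760864257812, 108.69341278076172), 2.668731689453125)
```

View pics/t5c.png

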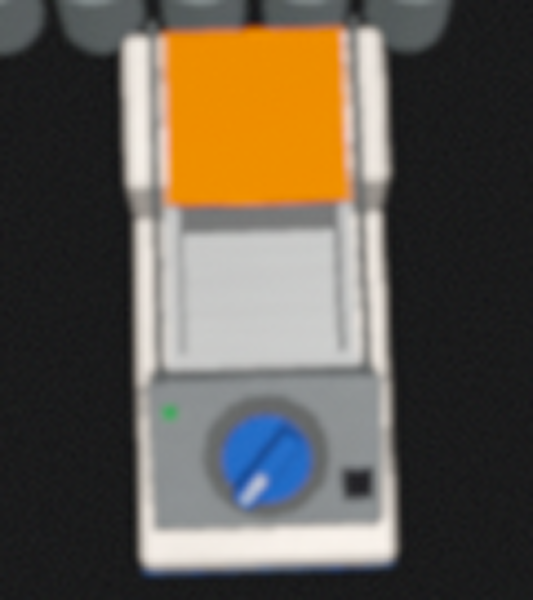

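View pics/s5c.png

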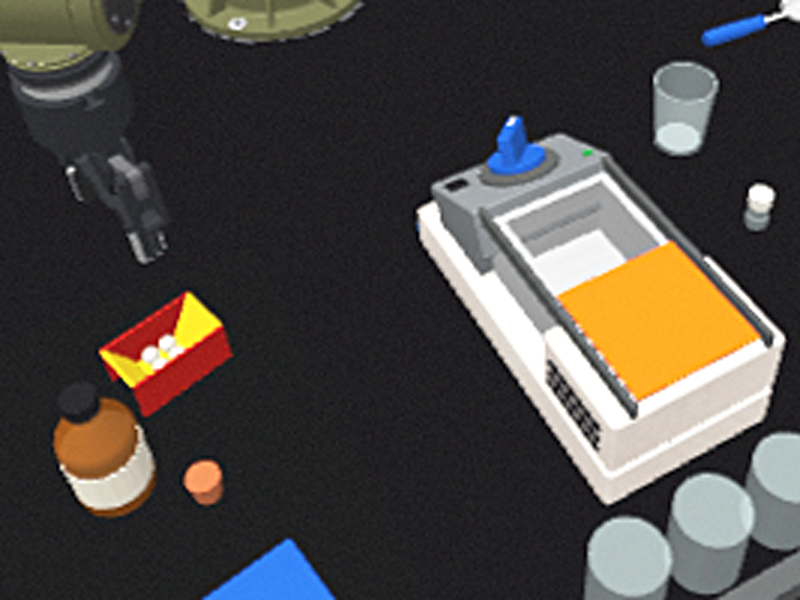

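Cover is fully back, knob at its stop, chamber open. Now the cup.

Run:
```python
from h import *
def st(t):
    s=bot.read_state();print(t,round(s['clock'],2),s['ee_pos'].round(1),s['ft_force'].round(1),round(s['grip_width'],1))
cup=np.array([545.5,-297.7,0])
bot.servo_line(list(cup+[0,0,70]),speed=200)
print(bot.servo_line(list(cup+[0,0,28]),speed=60,until_force=6)); st('at')
bot.move_gripper(50,grip_force=45); st('grip')
bot.servo_line(list(cup+[0,0,150]),speed=120); st('lift')
c=cam('top','t6'); d=cam('scene','s6')
cv2.imwrite('pics/t6c.png',cv2.resize(c['image'][120:240,310:430],(600,600),interpolation=cv2.INTER_CUBIC))
cv2.imwrite('pics/s6c.png',cv2.resize(d['image'][170:320,50:250],(800,600),interpolation=cv2.INTER_CUBIC))
```

```text
False
at 12.5 [ 545.7 -297.8   28.3] [ 0.   0.2 -0.4] 85.0
grip 12.87 [ 545.7 -297.9   28.6] [-0.5  0.7  4.7] 57.4
lift 14.03 [ 545.2 -297.5  149.1] [ 0.1  0.1 -2. ] 57.5
```

View pics/s6c.png

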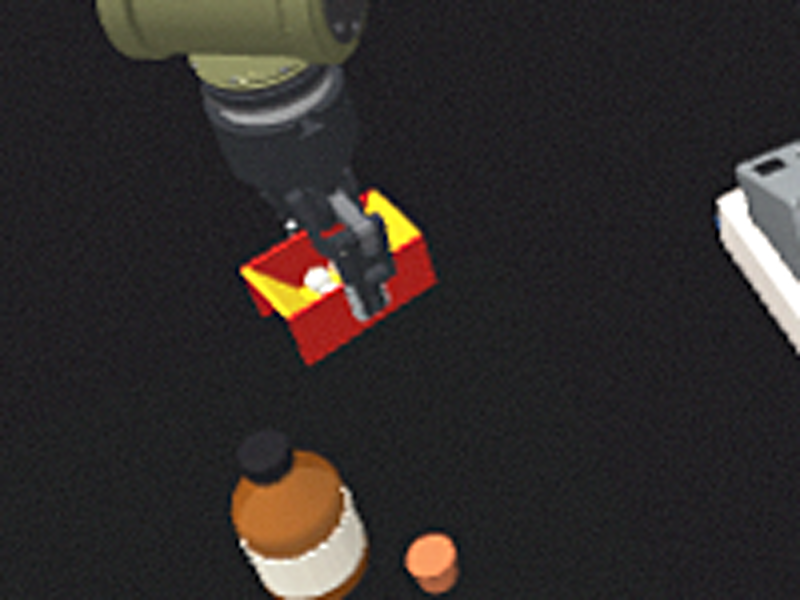

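View pics/t6c.png

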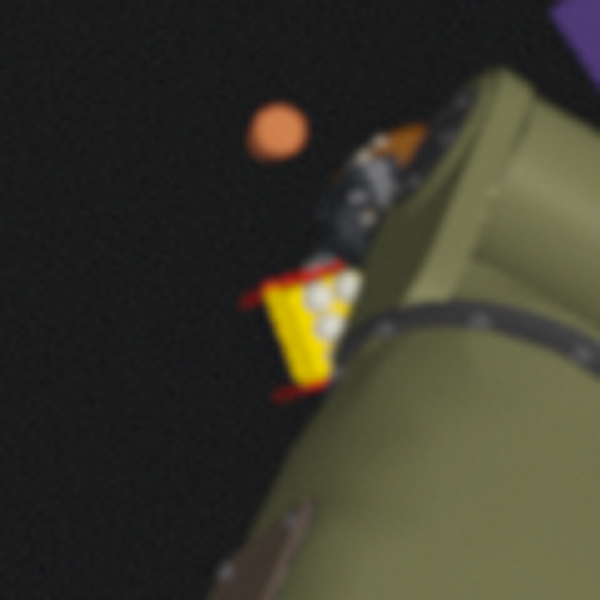

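Cup held level, balls aboard. I check the tipping path by IK, then carry it over.

```bash
cat >> h.py <<'E'
m=M.as_matrix(); C=O+m@[28.,0,0]; C[1]-=1
def pour(deg,base=160,off=27):
    t=np.radians(deg); z=np.array([0,0,1.]); y=m[:,1]
    f=-z*np.cos(t)+y*np.sin(t); w=-y*np.cos(t)-z*np.sin(t)
    L=np.array([*(C+off*y)[:2],base+46*max(np.cos(t),0)])
    return list(L+18*f-46*w), Rq(tool(m[:,0],f))
E
python3 - <<'E'
from h import *
def st(t):
    s=bot.read_state();print(t,round(s['clock'],2),s['ee_pos'].round(1),s['ft_force'].round(1),round(s['grip_width'],1))
for d in range(0,101,10):
    p,q=pour(d); j=bot.ik(p,q); print(d,np.round(p),None if j is None else j.round(2))
p,q=pour(0); p[2]+=40
bot.servo_line([545.5,-297.7,p[2]],speed=200)
bot.servo_line(p,q,speed=180); st('pre')
for d in (20,40,50): 
    a,b=pour(d); bot.servo_line(a,b,speed=80)
st(50)
c=cam('top','t7'); d=cam('scene','s7')
cv2.imwrite('pics/t7c.png',cv2.resize(c['image'][60:240,150:390],(800,600),interpolation=cv2.INTER_CUBIC))
cv2.imwrite('pics/s7c.png',cv2.resize(d['image'][120:300,170:410],(800,600),interpolation=cv2.INTER_CUBIC))
E
```

```text
0 [683. 134. 188.] [ 0.14  0.68  1.11 -0.    1.35  0.12]
10 [683. 137. 196.] [0.09 0.66 1.13 0.18 1.34 0.03]
20 [683. 138. 202.] [ 0.03  0.66  1.14  0.36  1.35 -0.07]
30 [683. 137. 207.] [-0.02  0.66  1.16  0.54  1.37 -0.16]
40 [683. 135. 211.] [-0.07  0.68  1.18  0.71  1.41 -0.25]
50 [683. 131. 213.] [-0.11  0.71  1.19  0.87  1.46 -0.34]
60 [683. 127. 214.] [-0.15  0.75  1.2   1.02  1.52 -0.41]
70 [683. 121. 213.] [-0.19  0.8   1.21  1.17  1.6  -0.48]
80 [683. 114. 210.] [-0.21  0.86  1.21  1.31  1.68 -0.53]
90 [683. 106. 206.] [-0.22  0.92  1.2   1.44  1.78 -0.57]
100 [683.  98. 208.] [-0.23  0.98  1.19  1.58  1.88 -0.58]
pre 17.34 [682.6 133.6 228.1] [ 0.  -0.6 -2. ] 57.4
50 18.67 [682.6 132.  213. ] [ 0.3  0.6 -1. ] 57.7
```

View pics/s7c.png

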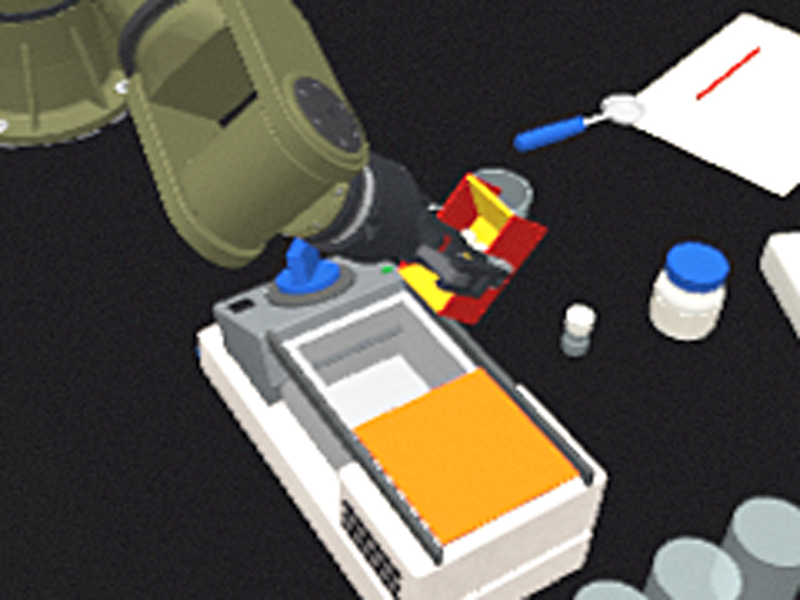

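View pics/t7c.png

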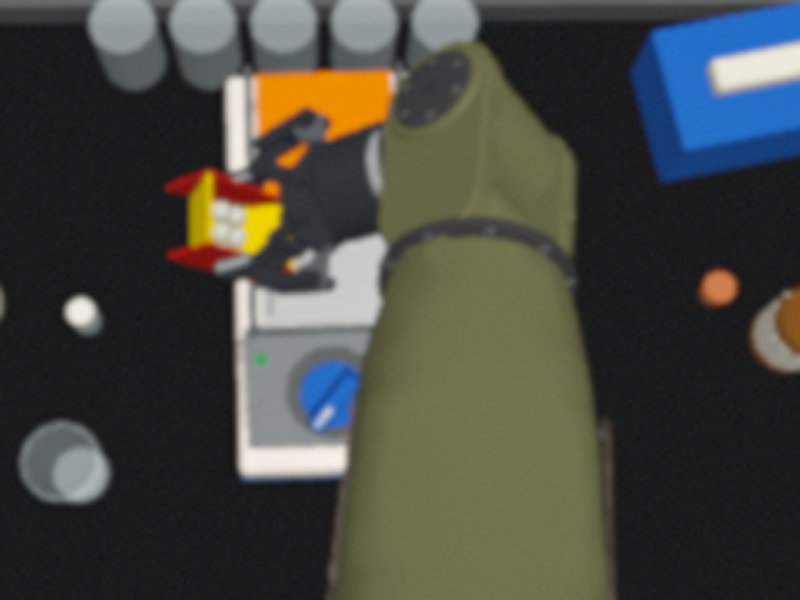

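Run:
```python
from h import *
def st(t):
    s=bot.read_state();print(t,round(s['clock'],2),s['ee_pos'].round(1),s['ft_force'].round(1),round(s['grip_width'],1))
c=load('s7'); print((proj(c,[C[0],C[1]+27,160+46*np.cos(np.radians(50))])-[170,120])/.3)
for d in (60,66,72): 
    a,b=pour(d); bot.servo_line(a,b,speed=40); bot.dwell(.15)
st(72); d=cam('scene','s8')
cv2.imwrite('pics/s8c.png',cv2.resize(d['image'][120:300,170:410],(800,600),interpolation=cv2.INTER_CUBIC))
```

```text
[416.1330654 289.7261496]
72 20.06 [683.  119.8 213.1] [ 0.  -0.8 -1.2] 57.4
```

View pics/s8c.png

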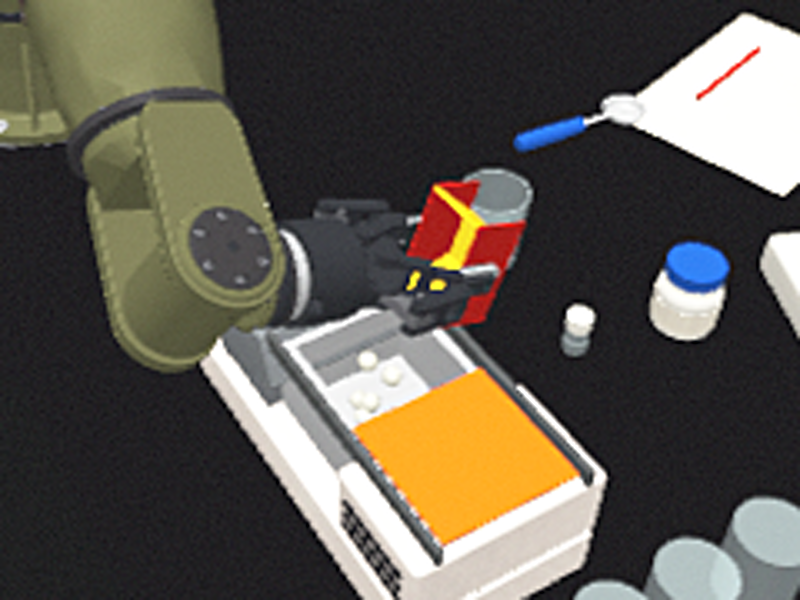

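Four balls are already visible on the chamber floor (around crop (370,385)). I tip the rest out.

Run:
```python
from h import *
def st(t):
    s=bot.read_state();print(t,round(s['clock'],2),s['ee_pos'].round(1),s['ft_force'].round(1),round(s['grip_width'],1))
for d in (78,84,90,98): 
    a,b=pour(d); bot.servo_line(a,b,speed=50); bot.dwell(.1)
bot.dwell(.5); st(98); d=cam('scene','s9'); c=cam('top','t9')
for e in (80,50,20): 
    a,b=pour(e); bot.servo_line(a,b,speed=120)
a,b=pour(0); a[2]+=60; bot.servo_line(a,b,speed=150)
bot.servo_line([620,-130,a[2]],b,speed=250); st('away')
c2=cam('top','t10'); d2=cam('scene','s10')
cv2.imwrite('pics/s9c.png',cv2.resize(d['image'][120:300,170:410],(800,600),interpolation=cv2.INTER_CUBIC))
cv2.imwrite('pics/s10c.png',cv2.resize(d2['image'][150:330,150:390],(800,600),interpolation=cv2.INTER_CUBIC))
cv2.imwrite('pics/t10c.png',cv2.resize(c2['image'][60:240,190:430],(800,600),interpolation=cv2.INTER_CUBIC))
```

```text
98 22.07 [683.2  99.6 208.1] [-0.7  0.1 -0.6] 57.5
away 25.73 [ 620.2 -129.   247.8] [-0.1  0.8 -0.2] 57.8
```

View pics/s9c.png

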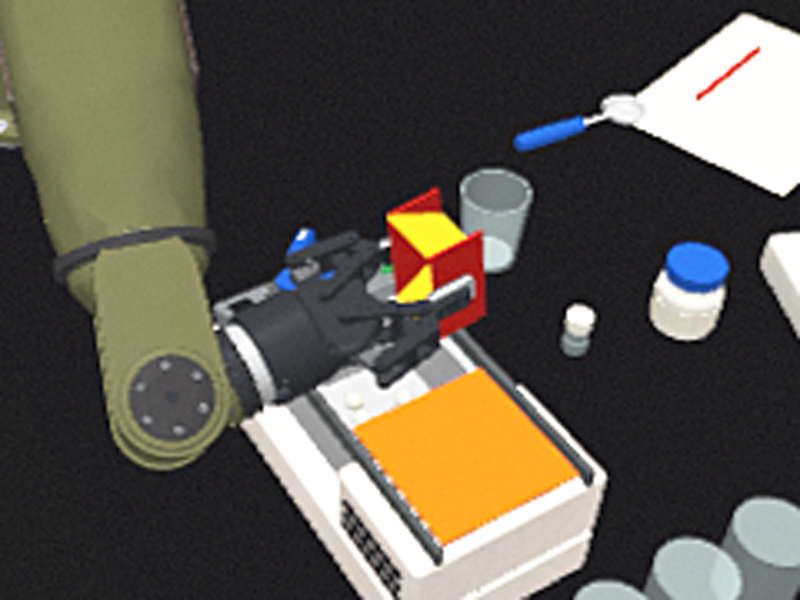

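View pics/s10c.png

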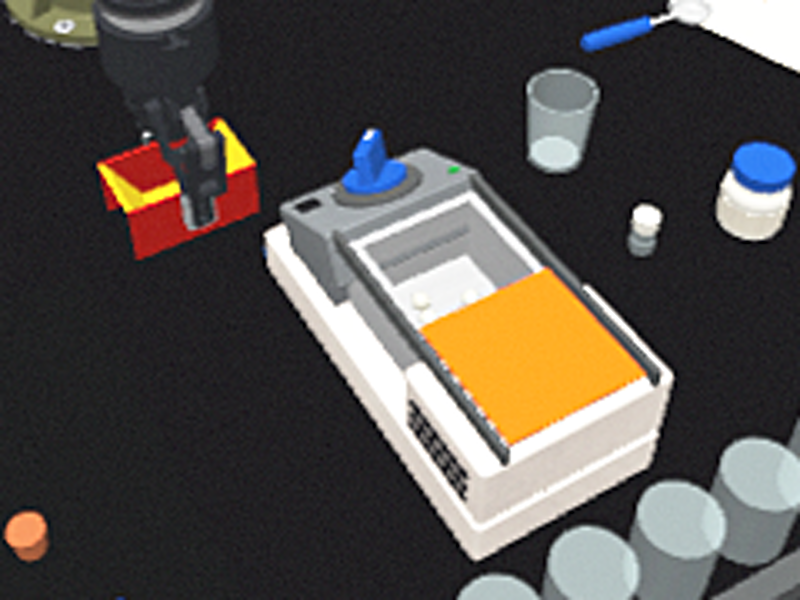

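View pics/t10c.png

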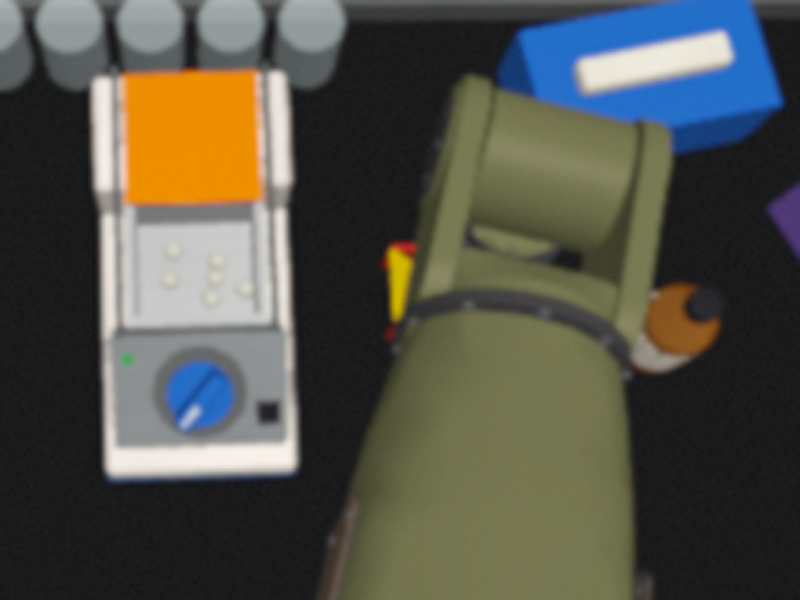

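All six balls are on the chamber floor (top crop: (175,248), (168,280), (217,262), (213,278), (210,298), (245,288)). Next I put the cup down on clear bench.

Run:
```python
from h import *
def st(t):
    s=bot.read_state();print(t,round(s['clock'],2),s['ee_pos'].round(1),s['ft_force'].round(1),round(s['grip_width'],1))
p=np.array([510,-240,0.])
bot.servo_line(list(p+[0,0,120]),pour(0)[1],speed=200)
bot.servo_line(list(p+[0,0,40]),speed=120)
print(bot.servo_line(list(p+[0,0,27.5]),speed=25,until_force=4)); st('down')
bot.move_gripper(84); st('open')
bot.servo_line(list(p+[0,0,130]),speed=120)
bot.move_to([350,-330,250],pour(0)[1]); st('clear')
c=cam('top','t11'); d=cam('scene','s11')
cv2.imwrite('pics/s11.png',cv2.resize(d['image'],(800,600),interpolation=cv2.INTER_CUBIC))
cv2.imwrite('pics/t11.png',cv2.resize(c['image'],(800,600),interpolation=cv2.INTER_CUBIC))
P=cloud(c); hsv=cv2.cvtColor(c['image'],cv2.COLOR_BGR2HSV); H,S,V=cv2.split(hsv)
org=(H>8)&(H<18)&(S>200)&(V>150)&(P[...,2]>110)&(P[...,2]<150)
print(cv2.minAreaRect(P[org][:,:2].astype(np.float32)))
```

```text
True
down 28.27 [ 510.  -240.    28.5] [-2.   0.8  6.5] 57.6
open 28.66 [ 509.6 -239.8   27.9] [-0.3 -0.6  0.4] 83.9
clear 30.54 [ 350.5 -329.6  249.1] [ 0.6 -0.2  0.2] 84.3
((790.4124755859375, 62.89554977416992), (117.33740234375, 108.4413833618164), 2.5036509037017822)
```

View pics/s11.png

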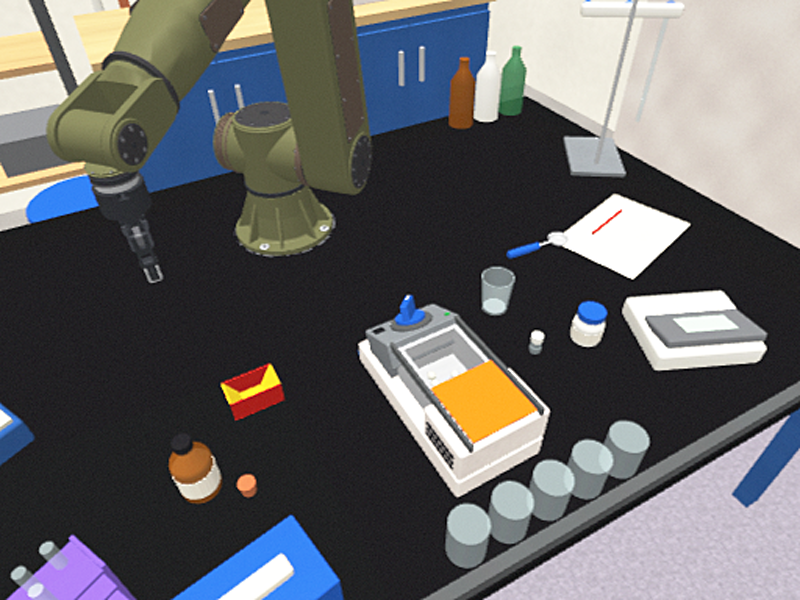

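View pics/t11.png

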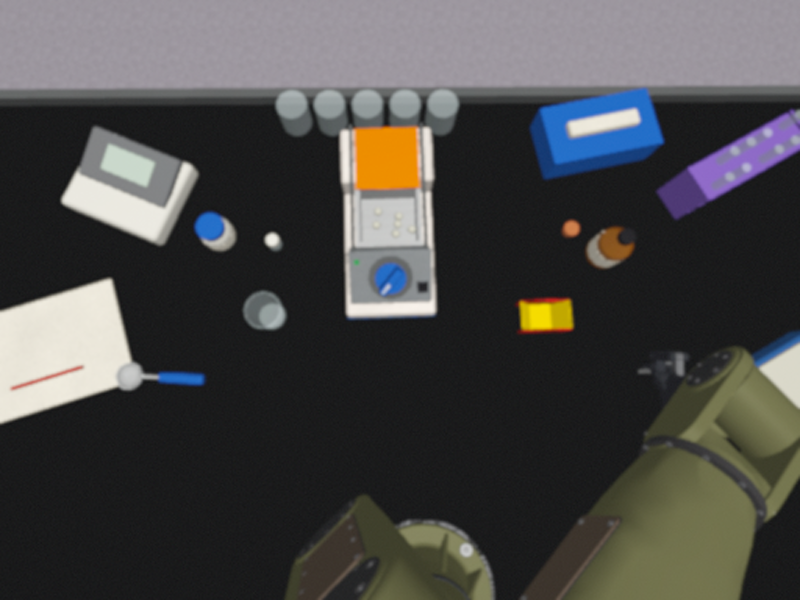

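The cup stands upright and empty at (546,315), the balls are in the chamber, the cover is open, and the other things sit at the same pixels as at the start.

```bash
python3 -c "
from rig import bot
print(bot.finish_job())"
```

```text
the job is handed in; nothing more can be done
None
```

The job is done and handed in; the robot's clock read about 30.5 s at the last check before that, against the 72 s limit.

- **Knob and cover:** I gripped the knob at 90 N, broke it loose and turned it to its stop. The torque rose to about 1.3 N m at 1.43 rad. The cover slid back about 105 mm and measured the same in the last picture.
- **Balls and cup:** I tipped the cup over the chamber to 98°, and all six balls can be counted on the chamber floor. The empty cup stands upright on clear bench, about 70 mm from where it started, and the gripper is well clear of everything.
- **Other objects:** By eye, the bystander objects are at the same pixels as in the first pictures.

The knob's axis seems to lie about 4 mm off where I measured it. This pulled sideways on the arm with up to about 22 N while turning; I relaxed it before letting go. No other check failed or disagreed.

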